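# Tip the chilling ball from its mould into the tumbler

### The job

Lift the lid off the square ice-ball mould by its knob and stand it the same way up in the middle of the cork coaster. Then pick up the mould with the steel ball in it, tip it to about 45 degrees over the amber tumbler and hold it there until the ball has rolled into the glass, then set the mould back level in the middle of the white coaster and let go. Never touch the ball with the gripper, do not tip the mould much past 45 degrees, and leave the tumbler, shaker tin, tall clear glass, bottle and jigger standing where they are.

Things in the scene. Friction and masses are not known exactly. Their poses are not given: they have to be found in the camera images.
- mould: lower half of the ice-ball mould: dark teal block 60 x 60 mm square, 36 mm high, about 0.16 kg, loose. Origin: centre of its underside; x and y square to its sides, z up. Starts level in the middle of the white coaster, at any yaw, with the ball in the well of its top
- mould_top (a point): centre of the mould's flat top, 36 mm above its origin: a round well 21 mm across, 16 mm deep, in which the ball sits, standing 30 mm proud. The ball stays while the mould leans less than about 33 degrees and rolls off the downhill edge beyond that
- lid: upper half (lid) of the mould: pale teal hollow square cap 60 x 60 mm, 42 mm high, 0.10 kg, open below (inside 44 x 44 mm, 34 mm deep), loose on the mould's top over the ball: lift it straight up 40 mm before moving it sideways. Origin: centre of its open lower face; z up; sides square to x and y
- lid_knob (a point): centre of the round knob on the lid's roof, 66 mm above the lid's lower face; the knob is 26 mm across and 22 mm high (55 to 77 mm above the lid's origin), on a 14 mm wide neck that stands 13 mm out of the roof
- ball_center (a point): centre of the loose polished steel chilling ball, 34 mm across, about 0.09 kg, hidden under the lid at the start
- tumbler: amber glass tumbler, open round cup, 84 mm across the rim, 90 mm high, walls 4 mm, loose, about 0.32 kg. Origin: centre of its underside; z up
- white_coaster: fixed white ceramic disc 100 mm across, 8 mm thick, the mould's place. Origin: centre of its underside
- cork_coaster: fixed cork disc 100 mm across, 8 mm thick, empty, the lid's place. Origin: centre of its underside
- shaker_tin: steel shaker tin, loose bystander, 170 mm high, 68 mm across the foot and 90 mm across the rim. Origin: centre of its underside
- boston_cup: tall clear glass Boston cup, loose bystander, 145 mm high, 62 mm across the foot and 86 mm across the rim. Origin: centre of its underside
- bitters: green bottle with a yellow cap, loose bystander, 150 mm high, 52 mm across. Origin: centre of its underside
- jigger: copper double-cone jigger, loose bystander, 75 mm high, 44 mm across. Origin: centre of its underside
There are look-alikes about, which are no part of the job. Of the things like the cork_coaster, leave any that is green or purple; of the rest the smaller one is meant.

How it is judged:
By the outcome, as a careful person would: the job done as asked, in the order asked, and still so for the second after the job is handed in, with the robot touching nothing.
It also fails if it takes over 72 s, if anything falls off the work surface, if the arm or the gripper's body presses on something with over 40 N, if the wrist force passes 120 N, or if a joint passes its speed limit or range.

### The arm

A 6-joint arm with a two-finger parallel gripper is mounted at the origin on the work surface. World frame = base frame: x ahead of the robot, y to its left, z up, the work surface at z = 0. Lengths are in mm, angles in rad, forces in N, time in s.
With the tool pointing down it reaches from about 275 to 750 mm from the base axis. Payload 10.2 kg.
Tool frame: the origin (TCP) lies where the fingers leave the gripper's body, on its centre line; the fingertips stand 73 mm ahead of it and the grasp point (between the pads) lies 54 mm ahead of it; z points along the fingers, y is the line along which they close (so a half turn about z gives the same grasp; the last joint's range is limited). The gripper opens to 85 mm and grips with 20 to 120 N. Pads are 22 mm wide; open, the fingers measure 114 mm over their backs; the gripper's body (76 mm by 85 mm) begins 54 mm behind the grasp point. The pads swing forward as they close: fully open they stand 13 mm farther back than shut.
Start: joints at [-1.396, 0.313, 1.498, -0, 1.331, -0.223], TCP at [203.368, -484.018, 303.894] pointing down, gripper open.
Joint ranges: [-2.94, 2.94], [-0.97, 2.17], [0.19, 2.56], [-1.23, 4.37], [0.02, 3.11], [-2.88, 2.88]. Speed limits (rad/s): [2.39, 2.39, 3.01, 3.14, 3.14, 3.14].

### API

Orientations are given as a unit quaternion [w, x, y, z].
In Python, from rig import ctrl gives the robot as it stands.
- The arm moves only by the shell command python3 -m creep 'ROWS' [OPENING] [FORCE]. ROWS is JSON, a list that holds one entry, the list of rows, each a list of 6 numbers: the shift along the world's x, y, z in units of 25 mm (1.0 is 25 mm), then the turn, a rotation vector about the world's x, y, z in units of 5 degrees (1.0 is 5 degrees). In form: [[[x, y, z, ax, ay, az], ...]]. A call has 1 to 20 rows; each row is the pose to reach, as a shift and turn from the pose commanded when the call began; what a row does not reach only later rows make up. A row lasts 1/12 s, in which the tool goes at most 41.7 mm and 7.16 degrees, less where a joint would pass 70% of its speed; a pose out of reach is approached as far as the arm can. A call with a gripper value outside its range is refused whole. OPENING is the finger opening in mm, from 0 to 85.4, set as the call begins (- or left out, the last holds). The fingers move at their own pace and stop on an object; FORCE is the grip in N (left out, the last holds). Time passes only in rows, so rows that repeat a pose let the fingers close. It gives the time, the measured TCP pose, the force, the opening and the grip force at its end, in the units of the state.
- ctrl.sense(): the state, without advancing time (a new reading comes with each control period).
- ctrl.capture(name): name is "side" or "top" or "wrist"; returns a dict with "image" (480x640x3 uint8, red, green, blue), "fx", "fy", "cx", "cy" (pixels), "k1" (the pictures are not rectified: a ray, as slopes to the right and down, at radius r is drawn at 1 + k1 r^2 times it, then the intrinsics apply), "R" (3x3) and "t" (3): a world point X has camera coordinates R X + t. Camera axes: x right, y down, z forward; pixel columns grow to the right and rows downward; lengths in mm; the calibration is good to about 2 mm. A picture is of the moment at which its call begins. There is no depth.
- ctrl.finish_job(): hands the job in; it is judged then, once.
The state is a dict: "time_s": time; "joints": joint angles; "dq": joint speeds; "tau": joint torques, N m; "eef_pos": TCP position; "ee_rot": TCP orientation; "force": force on the tool from outside, world axes, zero at the start; "wrist_torque": the same for the moment, N m; "grip_width": opening from 0.0 (shut) to 1.0 (fully open); "grip_force": force on a finger pad.
Only numpy, scipy, OpenCV 4.12 (cv2) and the standard library are available. Lean on these libraries where they do the work, as an engineer would, in place of code of your own. Each camera call takes 0.05 s, during which the arm holds its last target. There are 200 camera calls.

## Working session

There is one attempt and no reset: what is moved stays moved. The work goes in short steps, Python scripts to look and compute and a shell command to move; the robot and the scene stay as the last step left them, time stands still between calls to the robot, and variables do not carry over. Pictures are saved under pics/ and viewed, at most 10 in all, crops included, and the job is handed in when it is done.

```bash
mkdir -p pics; cat > h.py <<'E'
import numpy as np, cv2, json
from rig import ctrl
def snap(n,name):
    c=ctrl.capture(n); cv2.imwrite(f'pics/{name}.png',cv2.cvtColor(np.asarray(c['image']),cv2.COLOR_RGB2BGR))
    json.dump({k:np.asarray(v).tolist() for k,v in c.items() if k!='image'},open(f'pics/{name}.json','w')); return c
def cam(name): return {k:np.array(v) for k,v in json.load(open(f'pics/{name}.json')).items()}
def px2w(c,u,v,z):
    K=np.array([[c['fx'],0,c['cx']],[0,c['fy'],c['cy']],[0,0,1]],float)
    p=cv2.undistortPoints(np.array([[[u,v]]],float),K,np.array([c['k1'],0,0,0.]))[0,0]
    d=c['R'].T@np.array([p[0],p[1],1]); o=-c['R'].T@c['t']
    return o+d*(z-o[2])/d[2]
def w2px(c,X):
    p=c['R']@np.array(X,float)+c['t']; x=p[:2]/p[2]; x=x*(1+c['k1']*(x@x)); return x*[c['fx'],c['fy']]+[c['cx'],c['cy']]
E
python3 - <<'E'
from h import *
for n in ['top','side']:
    c=snap(n,n+'0'); print(n,-c['R'].T@c['t'],c['R'][2],c['fx'],c['k1'])
print(ctrl.sense())
E
```

```text
top [ 316.09053206  -18.56036226 1211.79406998] [ 1.62089723e-01 -5.41205416e-04 -9.86775876e-01] 534.365206170729 -0.09982618591293188
side [352.68481543 709.16173561 815.65397089] [ 0.16681581 -0.69462395 -0.69976428] 586.1676927621397 -0.034689501602040256
{'time_s': 0.1, 'joints': array([-1.39642953e+00,  3.13377405e-01,  1.49833407e+00, -8.08150259e-06,
        1.33098188e+00, -2.23402565e-01]), 'dq': array([-0.00083251, -0.00061508, -0.00208762,  0.00123413, -0.00107717,
        0.00114294]), 'tau': array([ 2.00173534e-03, -4.12897861e+01, -2.60143822e+01, -2.41708358e-04,
        3.03338675e-03, -2.13849000e-05]), 'eef_pos': array([ 203.32712505, -483.87833268,  303.41094993]), 'ee_rot': array([-5.50278897e-04,  9.80287209e-01,  1.97577035e-01,  9.56861316e-06]), 'force': array([ 0.18152727,  0.28668512, -0.21889606]), 'wrist_torque': array([ 0.05953361, -0.01356906, -0.02066791]), 'grip_force': 0.0, 'grip_width': 1.0009844165143882}
```

View pics/top0.png

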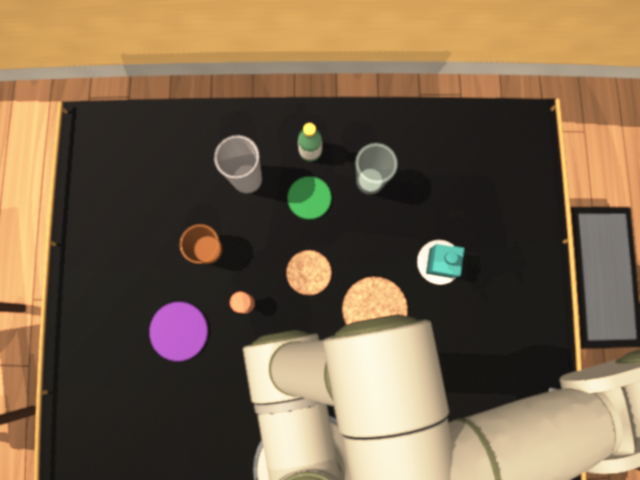

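View pics/side0.png

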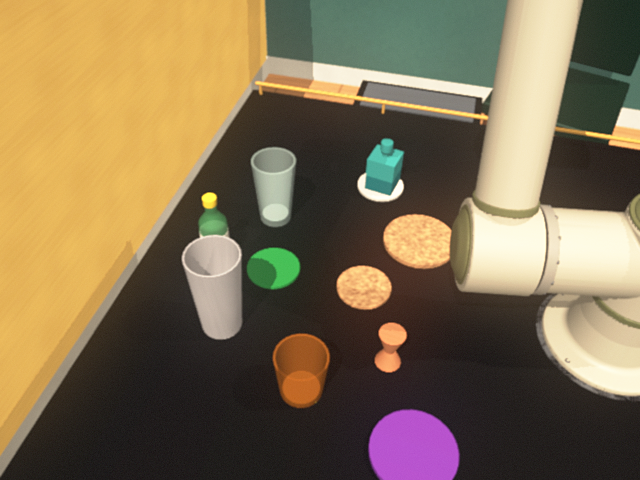

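Top view: the lidded mould is at (445,261) on the white coaster (440,262), the tumbler at (200,244), the jigger at (241,302), the shaker at (240,165), the bottle at (310,142) and the clear glass at (374,168). The cork-coaster candidates are green (310,198), purple (179,331), the larger cork (375,308) and the smaller cork (309,272). The smaller cork fits the description. I'll confirm it in an enlarged crop and measure.

```bash
python3 - <<'E'
from h import *
t=cam('top0'); s=cam('side0')
I=cv2.imread('pics/top0.png'); J=cv2.imread('pics/side0.png')
a=cv2.resize(I[215:335,265:425],(640,480)[0:2],interpolation=cv2.INTER_CUBIC)[:, :]
a=cv2.resize(I[220:345,260:480],(792,450),interpolation=cv2.INTER_CUBIC)
b=cv2.resize(J[130:210,340:420],(145,145),interpolation=cv2.INTER_CUBIC)
pad=np.zeros((145,792,3),np.uint8); pad[:,:145]=b
b2=cv2.resize(J[210:320,320:470],(198,145)); pad[:,160:358]=b2
cv2.imwrite('pics/crop1.png',np.vstack([a,pad]))
def w(n,c,u,v,z): print(n,px2w(c,u,v,z).round(1))
for n,u,v,z in [('white',440,262,8),('corkS',309,272,8),('corkL',375,308,8),('knob',452,258,85+36),('tumblerrim',200,244,90),('green',310,198,8),('jigger',241,302,75)]: w('T '+n,t,u,v,z)
for n,u,v,z in [('white',381,185.5,8),('corkS',364,287,8),('corkL',419,241,8),('knob',387.5,143,44+77),('tumblerrim',301.5,354,90),('shakerrim',213,253,170),('boston rim',274,159,145),('bitters top',209,199,150),('jigger',392,332,75)]: w('S '+n,s,u,v,z)
for n,u,v,z in [('shaker',237,156,170),('boston',377,163,145),('bit',309.5,129,150)]: w('T '+n,t,u,v,z)
# radius of cork
for (u,v) in [(287,272),(331,272),(309,250),(309,294)]: w('cs',t,u,v,8)
E
```

```text
T white [ 451.6 -300.4    8. ]
T corkS [430.7  -2.1   8. ]
T corkL [ 348.9 -149.6    8. ]
T knob [ 447.  -299.3  121. ]
T tumblerrim [483.6 229.1  90. ]
T green [602.1  -4.9   8. ]
T jigger [361.1 141.4  75. ]
S white [ 449.8 -291.1    8. ]
S corkS [428.9   5.5   8. ]
S corkL [ 347.3 -141.2    8. ]
S knob [ 447.3 -290.3  121. ]
S tumblerrim [484.7 229.7  90. ]
S shakerrim [650.1 141.2 170. ]
S boston rim [ 643.  -143.9  145. ]
S bitters top [714.5   3.4 150. ]
S jigger [362.3 143.2  75. ]
T shaker [652.3 141.6 170. ]
T boston [ 643.5 -145.7  145. ]
T bit [716.5  -5.9 150. ]
cs [431.   47.7   8. ]
cs [430.5 -51.8   8. ]
cs [480.9  -2.2   8. ]
cs [381.2  -1.9   8. ]
```

View pics/crop1.png

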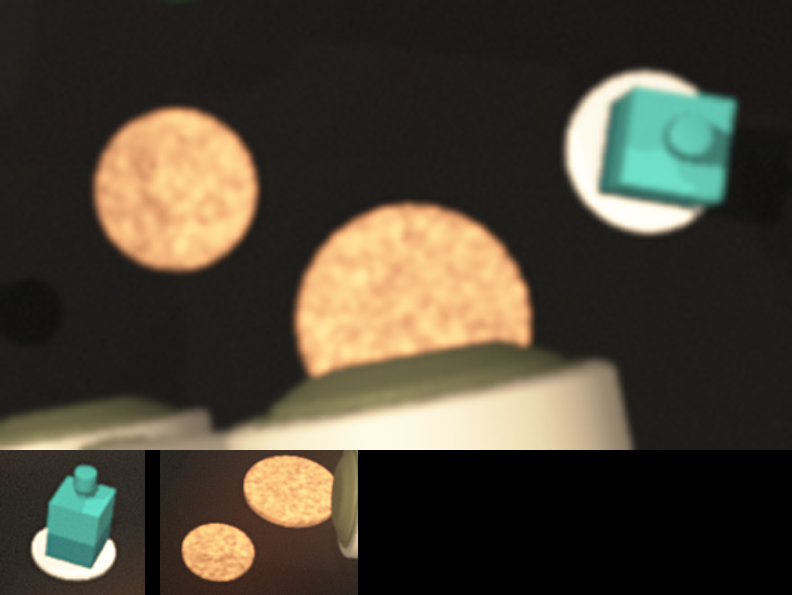

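The crop confirms the 100 mm cork at top-view (309,272); the other cork is about 145 mm across. The lid yaw is about -6°. Next I move above the lid and look closer.

```bash
python3 -m creep '[[[4,3,0,0,0,-3],[9.8,7.6,-1,0,0,-5.75],[9.8,7.6,-1,0,0,-5.75],[9.8,7.6,-1,0,0,-5.75],[9.8,7.6,-1,0,0,-5.75],[9.8,7.6,-1,0,0,-5.75],[9.8,7.6,-1,0,0,-5.75],[9.8,7.6,-1,0,0,-5.75],[9.8,7.6,-1,0,0,-5.75],[9.8,7.6,-1,0,0,-5.75],[9.8,7.6,-1,0,0,-5.75],[9.8,7.6,-1,0,0,-5.75],[9.8,7.6,-1,0,0,-5.75],[9.8,7.6,-1,0,0,-5.75]]]' 85; python3 - <<'E'
from h import *
c=snap('wrist','w1'); s=snap('side','side1'); t=snap('top','top1')
I=cv2.imread('pics/w1.png'); print(-c['R'].T@c['t'],c['R'][2], c['k1'])
print('knob pred',w2px(c,[447,-294.5,121]))
E
```

```text
time_s: 1.27
eef_pos: [447.8, -294.7, 279.0]
ee_rot: [0.0, 0.999, -0.053, 0.0]
force: [-0.9, 0.2, -0.1]
grip_width: 0.994
grip_force: 0.0
[ 522.52588441 -304.37180486  349.77206207] [-0.29497205  0.03062239 -0.95501506] -0.07761111043993589
knob pred [313.71556307 242.67927613]
```

View pics/w1.png

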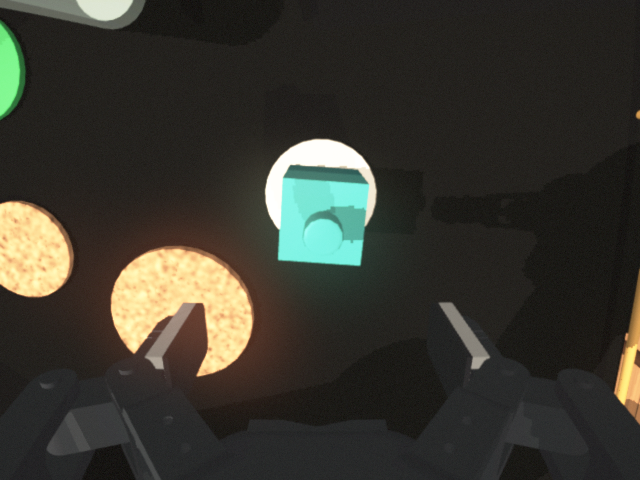

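The wrist view shows the knob top centred at about (323,232), roof corners near (285,180), (368,185), (361,266) and (278,260), and the white coaster spanning columns 265–377 around (321,190).

```bash
python3 - <<'E'
from h import *
c=cam('w1'); I=cv2.imread('pics/w1.png'); hsv=cv2.cvtColor(I,cv2.COLOR_BGR2HSV)
print('knob',px2w(c,323,231,121))
P=[px2w(c,*p,86) for p in [(285,180),(368,185),(361,266),(278,260)]]
print(np.round(P,1),np.mean(P,0)); 
for i in range(4): d=P[(i+1)%4]-P[i]; print(np.hypot(*d[:2]),np.degrees(np.arctan2(d[1],d[0]))%90)
print('white',px2w(c,265,193,8),px2w(c,377,193,8),px2w(c,321,139,8))
E
```

```text
knob [ 453.96236846 -301.03400645  121.        ]
[[ 482.6 -278.3   86. ]
 [ 473.2 -334.7   86. ]
 [ 413.8 -325.6   86. ]
 [ 424.9 -265.6   86. ]] [ 448.62280702 -301.04919792   86.        ]
57.25500270136481 80.49622331580076
60.04825843443812 81.2432596920919
61.042806930971594 79.49244077706834
59.049810479799916 77.58842042453179
white [ 461.08722714 -251.15210814    8.        ] [ 450.46738442 -351.29972951    8.        ] [ 502.90619101 -306.06752829    8.        ]
```

```bash
python3 -m creep '[[[0.1,-0.23,-1,0,0,-0.8],[0.1,-0.23,-2.4,0,0,-0.8],[0.1,-0.23,-3.6,0,0,-0.8],[0.1,-0.23,-4.2,0,0,-0.8],[0.1,-0.23,-4.5,0,0,-0.8],[0.1,-0.23,-4.5,0,0,-0.8]]]' 50; python3 - <<'E'
from h import *
snap('wrist','w2')
s=snap('side','s2'); I=cv2.imread('pics/s2.png'); W=cv2.imread('pics/w2.png')
a=cv2.resize(I[60:220,310:450],(420,480),interpolation=cv2.INTER_CUBIC); b=cv2.resize(W[150:470,160:480],(380,480)); 
cv2.imwrite('pics/v2.png',np.hstack([a,cv2.resize(W[150:470,160:480],(380,480))]))
E
```

```text
time_s: 1.92
eef_pos: [450.5, -299.6, 165.3]
ee_rot: [-0.001, 0.996, -0.087, -0.001]
force: [-0.0, 0.1, -0.3]
grip_width: 0.588
grip_force: 0.0
```

View pics/v2.png

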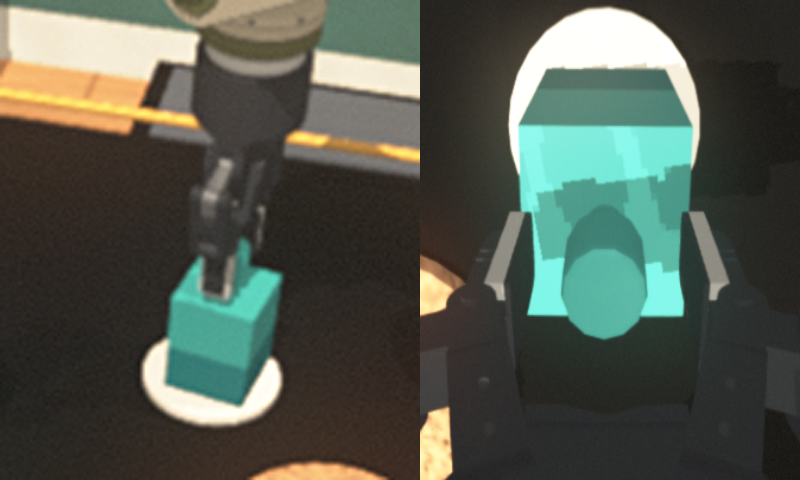

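The fingers straddle the knob, centred in the wrist view, and the lid edges are square to the gripper, so the lid yaw is about -10°. Close on the knob.

```bash
python3 -m creep '[[[0,0,0,0,0,0],[0,0,0,0,0,0],[0,0,0,0,0,0],[0,0,0,0,0,0],[0,0,0,0,0,0],[0,0,0,0,0,0]]]' 15 40; python3 -m creep '[[[0,0,0.3,0,0,0],[0,0,0.8,0,0,0],[0,0,1.4,0,0,0],[0,0,2,0,0,0],[0,0,2.6,0,0,0],[0,0,3,0,0,0],[0,0,3,0,0,0]]]'
```

```text
time_s: 2.52
eef_pos: [451.2, -300.0, 167.5]
ee_rot: [0.001, 0.996, -0.087, 0.001]
force: [-0.2, 1.7, 6.6]
grip_width: 0.288
grip_force: 39.0
time_s: 3.1
eef_pos: [451.3, -300.2, 243.6]
ee_rot: [0.001, 0.996, -0.087, 0.001]
force: [0.2, -0.1, -0.9]
grip_width: 0.286
grip_force: 39.5
```

```bash
python3 -m creep '[[[0,1,0,0,0,0],[-0.2,2.5,0,0,0,0],[-0.8,4,0,0,0,0],[-0.8,5.5,0,0,0,0],[-0.8,7,0,0,0,0],[-0.8,8,0,0,0,0],[-0.8,8,0,0,0,0]]]'; python3 - <<'E'
from h import *
def fit(name,roi,lo,hi,z):
    c=cam(name); I=cv2.imread(f'pics/{name}.png'); h=cv2.cvtColor(I,cv2.COLOR_BGR2HSV)
    m=cv2.inRange(h,lo,hi); k=np.zeros_like(m); x0,y0,x1,y1=roi; k[y0:y1,x0:x1]=m[y0:y1,x0:x1]
    k=cv2.morphologyEx(k,cv2.MORPH_CLOSE,np.ones((7,7)))
    ct=max(cv2.findContours(k,0,1)[0],key=cv2.contourArea)[:,0]
    P=np.array([px2w(c,*p,z)[:2] for p in ct.astype(float)])
    (q,r)=cv2.minEnclosingCircle(P.astype(np.float32)); print(name,'px',ct.mean(0).round(1),'min circ',np.round(q,1),round(r,1),'mid',((P.max(0)+P.min(0))/2).round(1))
cork=((3,60,90),(25,255,255))
snap('wrist','w3')
fit('top0',(280,245,336,300),*cork,8); fit('top1',(280,245,336,300),*cork,8)
fit('side0',(330,262,395,312),*cork,8)
wh=((0,0,120),(179,60,255)); fit('top0',(412,235,470,290),*wh,8)
fit('top0',(170,215,230,275),(3,120,40),(25,255,255),90)
c=cam('w3');print(w2px(c,[431,-1,8]))
E
```

```text
time_s: 3.68
eef_pos: [430.1, -96.0, 240.9]
ee_rot: [-0.001, 0.996, -0.085, -0.001]
force: [0.3, -0.8, -1.5]
grip_width: 0.291
grip_force: 39.6
top0 px [308.3 272.3] min circ [ 4.304e+02 -4.000e-01] 52.3 mid [429.9  -0.9]
top1 px [308.3 272.3] min circ [ 4.305e+02 -2.000e-01] 52.4 mid [429.9  -0.9]
side0 px [363.7 286.9] min circ [430.8   4. ] 54.4 mid [430.4   4. ]
top0 px [433.9 261.5] min circ [ 452.5 -298.2] 52.2 mid [ 451.9 -289.7]
top0 px [200.4 244.5] min circ [482.6 227.3] 49.7 mid [485.  228.2]
[201.6180383  230.25401322]
```

View pics/w3.png

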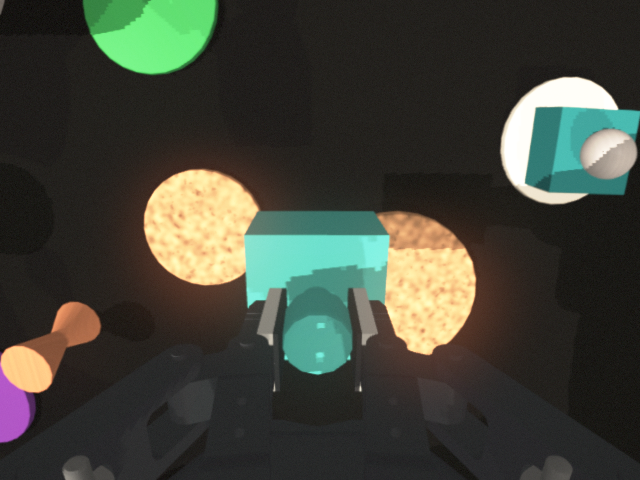

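The wrist view shows the steel ball, bare, in the mould at (610,153), the small cork centred at (203,227), and the lid hanging level in the grip with its knob at about (318,342).

```bash
python3 - <<'E'
from h import *
c=cam('w3'); p=lambda u,v,z:px2w(c,u,v,z).round(1)
print('cork',p(203,227,8),'white',p(561,141,8),'ball',p(609,153,44+13))
print('knob',p(318,344,194.4),'roof edge',p(246,236,159.4),p(389,234,159.4),'low edge',p(258,212,117.4),p(376,212,117.4))
print('mould top corners',p(637,111,44),p(626,194,44),p(553,107,44))
print(ctrl.sense()['eef_pos'])
E
```

```text
cork [433.5  -2.9   8. ] white [ 455.1 -298.4    8. ] ball [ 449.9 -303.    57. ]
knob [428.7 -97.9 194.4] roof edge [462.  -73.4 159.4] [ 452.9 -131.8  159.4] low edge [462.  -72.1 117.4] [ 451.7 -132.4  117.4]
mould top corners [ 474.  -334.1   44. ] [ 414.5 -328.    44. ] [ 484.9 -270.6   44. ]
[430.54411315 -97.95281651 240.96071998]
```

```bash
python3 -m creep '[[[0,1,0,0,0,0],[0.06,2.5,0,0,0,0],[0.06,3.6,0,0,0,0],[0.06,3.93,-0.6,0,0,0],[0.06,3.93,-1.8,0,0,0],[0.06,3.93,-3,0,0,0],[0.06,3.93,-3.7,0,0,0],[0.06,3.93,-4.1,0,0,0],[0.06,3.93,-4.2,0,0,0],[0.06,3.93,-4.25,0,0,0],[0.06,3.93,-4.3,0,0,0],[0.06,3.93,-4.33,0,0,0]]]'
```

```text
time_s: 4.73
eef_pos: [432.8, -1.9, 133.6]
ee_rot: [0.0, 0.996, -0.087, 0.001]
force: [-0.2, -0.5, -1.5]
grip_width: 0.29
grip_force: 39.8
```

```bash
python3 -m creep '[[[0,0,-0.05,0,0,0],[0,0,-0.08,0,0,0],[0,0,-0.08,0,0,0]]]'
```

```text
time_s: 4.98
eef_pos: [432.6, -1.5, 131.6]
ee_rot: [0.0, 0.996, -0.087, 0.001]
force: [-0.4, 0.7, 3.2]
grip_width: 0.289
grip_force: 40.0
```

```bash
python3 -m creep '[[[0,0,0.02,0,0,0],[0,0,0.04,0,0,0],[0,0,0.04,0,0,0],[0,0,0.04,0,0,0],[0,0,0.04,0,0,0],[0,0,0.6,0,0,0],[0,0,1.5,0,0,0],[0,0,3,0,0,0],[0,0,4.5,0,0,0],[0,-1,5,0,0,0],[0,-2.5,5,0,0,0],[0,-4,5,0,0,0],[0,-5,5,0,0,0],[0,-5,5,0,0,0]]]' 60; python3 - <<'E'
from h import *
c=snap('wrist','w4'); t=snap('top','t4'); I=cv2.imread('pics/t4.png'); W=cv2.imread('pics/w4.png')
cv2.imwrite('pics/v4.png',np.hstack([cv2.resize(I[180:340,240:480],(400,480//2)),cv2.resize(W,(400,240))]) )
cv2.imwrite('pics/v4.png',np.hstack([cv2.resize(I[200:340,260:400],(300,300)),cv2.resize(W,(400,300))]) )
print(w2px(c,[432,-1,85]),w2px(cam('t4'),[432,-1,121-36]))
E
```

```text
time_s: 6.15
eef_pos: [432.3, -130.2, 256.1]
ee_rot: [0.001, 0.996, -0.089, 0.0]
force: [0.1, 0.7, -0.5]
grip_width: 0.705
grip_force: 0.0
[129.06841653 267.78240581] [307.98752952 267.95030032]
```

View pics/v4.png

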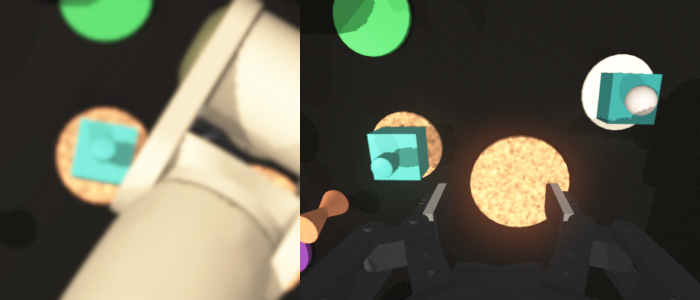

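The lid stands centred on the small cork, and the ball sits in the mould on the white coaster. Next I go above the mould with the tool leaned 30°, fingers fully open.

```bash
python3 -m creep '[[[0,-1,0,-0.2,-1,0],[-0.1,-2.5,-0.3,-0.4,-2.3,0],[-0.2,-4,-0.9,-0.6,-3.6,0],[-0.3,-5.5,-1.8,-0.8,-4.9,0],[-0.38,-6.4,-2.8,-1.04,-5.91,0],[-0.38,-6.76,-3.5,-1.04,-5.91,0],[-0.38,-6.76,-3.66,-1.04,-5.91,0],[-0.38,-6.76,-3.66,-1.04,-5.91,0],[-0.38,-6.76,-3.66,-1.04,-5.91,0],[-0.38,-6.76,-3.66,-1.04,-5.91,0]]]' 85; python3 - <<'E'
from h import *
from scipy.spatial.transform import Rotation as R
c=snap('wrist','w5'); t=snap('side','s5'); I=cv2.imread('pics/s5.png'); W=cv2.imread('pics/w5.png')
cv2.imwrite('pics/v5.png',np.hstack([cv2.resize(I[80:220,320:450],(390,420)),cv2.resize(W[:,100:540],(385,420))]) )
s=ctrl.sense(); q=s['ee_rot']; print(s['eef_pos'],R.from_quat(np.roll(q,-1)).as_matrix().round(3).tolist())
E
```

```text
time_s: 7.08
eef_pos: [423.7, -294.6, 165.9]
ee_rot: [0.023, 0.962, -0.083, 0.258]
force: [0.3, -0.0, 0.7]
grip_width: 0.998
grip_force: 0.0
[ 423.62362364 -294.81977866  165.91335212] [[0.853, -0.171, 0.494], [-0.147, -0.985, -0.087], [0.501, 0.002, -0.865]]
```

View pics/v5.png

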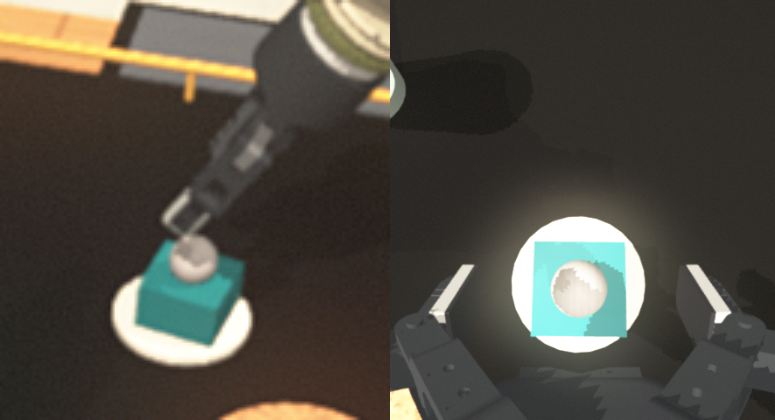

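The wrist view shows the mould top square to the gripper, with crop corners (534,242), (625,242), (626,336) and (531,336). The coaster circle spans crop x 511–645 and y 216–353.

```bash
python3 - <<'E'
from h import *
c=cam('w5'); k=480/420
f=lambda x,y,z:px2w(c,(x-390)*440/385+100,y*k,z)
P=[f(*p,44) for p in [(534,242),(625,242),(626,336),(531,336)]]; print(np.round(P,1),np.mean(P,0).round(1))
for i in range(4):
    d=P[(i+1)%4]-P[i]; print(round(np.hypot(*d[:2]),1),round(np.degrees(np.arctan2(d[1],d[0]))%90,1))
Q=[f(*p,8) for p in [(511,284),(645,284),(578,216),(578,353)]]; print(np.round(Q,1),(Q[0]+Q[1])/2,(Q[2]+Q[3])/2)
E
```

```text
[[ 483.6 -276.5   44. ]
 [ 473.4 -335.4   44. ]
 [ 415.4 -324.5   44. ]
 [ 425.5 -265.9   44. ]] [ 449.5 -300.6   44. ]
59.8 80.2
59.1 79.3
59.4 80.1
59.1 79.7
[[ 460.3 -250.9    8. ]
 [ 443.2 -349.5    8. ]
 [ 502.8 -309.     8. ]
 [ 403.6 -291.8    8. ]] [ 451.7660474  -300.16592286    8.        ] [ 453.21810948 -300.40874586    8.        ]
```

```bash
python3 -m creep '[[[0,0,-0.6,0,0,0],[0,0,-1.4,0,0,0],[0,0,-2.2,0,0,0],[0,0,-2.7,0,0,0],[0,0,-3,0,0,0],[0,0,-3.15,0,0,0],[0,0,-3.15,0,0,0],[0,0,-3.15,0,0,0]]]' 85; python3 -m creep '[[[0,0,0,0,0,0],[0,0,0,0,0,0],[0,0,0,0,0,0],[0,0,0,0,0,0],[0,0,0,0,0,0],[0,0,0,0,0,0],[0,0,0,0,0,0]]]' 50 60; python3 -c "
from h import *
snap('wrist','w6');s=snap('side','s6');I=cv2.imread('pics/s6.png');W=cv2.imread('pics/w6.png')
cv2.imwrite('pics/v6.png',np.hstack([cv2.resize(I[80:220,320:450],(390,420)),cv2.resize(W[:,100:540],(385,420))]) )"
```

```text
time_s: 7.85
eef_pos: [423.3, -295.5, 86.6]
ee_rot: [0.023, 0.962, -0.083, 0.258]
force: [0.5, -0.6, -0.5]
grip_width: 0.995
grip_force: 0.0
time_s: 8.43
eef_pos: [423.1, -295.6, 86.8]
ee_rot: [0.023, 0.962, -0.084, 0.259]
force: [-4.0, 2.8, 8.1]
grip_width: 0.694
grip_force: 64.1
```

View pics/v6.png

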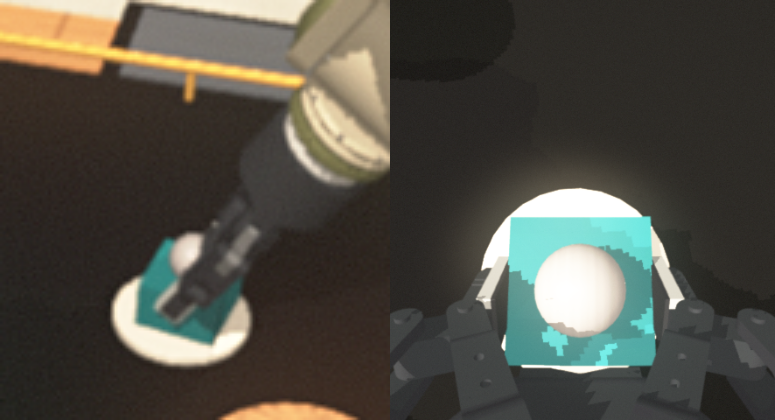

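The mould is gripped square (opening 59 mm) and the ball is untouched. Lift gently.

```bash
python3 -m creep '[[[0,0,0.2,0,0,0],[0,0,0.5,0,0,0],[0,0,0.9,0,0,0],[0,0,1.4,0,0,0],[0,0,2,0,0,0],[0,0,2.7,0,0,0],[0,0,3.4,0,0,0],[0,0,4.1,0,0,0],[0,0,4.6,0,0,0],[0,0,4.95,0,0,0],[0,0,5.1,0,0,0],[0,0,5.17,0,0,0],[0,0,5.17,0,0,0]]]' - 70; python3 - <<'E'
from h import *
a=cv2.imread('pics/w6.png',0)
b=snap('wrist','w7'); b=cv2.imread('pics/w7.png'); a=cv2.imread('pics/w6.png')
for I in (a,b):
    h=cv2.cvtColor(I,cv2.COLOR_BGR2HSV); m=cv2.inRange(h,(75,90,40),(100,255,255)); k=cv2.morphologyEx(m,cv2.MORPH_CLOSE,np.ones((45,45)))
    ct=max(cv2.findContours(k,0,1)[0],key=cv2.contourArea); print(cv2.boundingRect(ct), cv2.minAreaRect(ct))
E
```

```text
time_s: 9.62
eef_pos: [422.7, -295.4, 214.9]
ee_rot: [0.022, 0.962, -0.084, 0.258]
force: [0.9, 0.1, -1.8]
grip_width: 0.685
grip_force: 75.9
(231, 247, 173, 172) ((317.0, 332.5), (171.0, 172.0), 90.0)
(231, 246, 173, 173) ((317.419921875, 332.173828125), (172.1147003173828, 171.3910369873047), 0.3769404888153076)
```

No slip in the grip. Transit to beside the tumbler, ramping the speed.

```bash
python3 -m creep '[[[0,0.2,0,0,0,0],[0,0.6,0,0,0,0],[0,1.2,0,0,0,0],[0,2,0,0,0,0],[0,2.9,0,0,0,0],[0,3.8,0,0,0,0],[0,4.7,0,0,0,0],[0,5.6,0,0,0,0],[0,6.5,0,0,0,0],[0,7.4,0,0,0,0],[0,8.3,0,0,0,0],[0,9.2,0,0,0,0],[0,10,0,0,0,0],[0,10.6,0,0,0,0],[0,11.1,0,0,0,0],[0,11.4,0,0,0,0],[0,11.5,0,0,0,0],[0,11.5,0,0,0,0]]]' && python3 -m creep '[[[0,0.2,0,0,0,0],[0,0.6,0,0,0,0],[0,1.2,0,0,0,0],[0,2,0,0,0,0],[-0.05,2.9,0,0,0,0],[-0.1,3.8,0,0,0,0],[-0.15,4.7,0,0,0,0],[-0.2,5.6,0,0,0,0],[-0.25,6.5,0,0,0,0],[-0.29,7.4,0,0,0,0],[-0.29,8.2,0,0,0,0],[-0.29,8.9,0,0,0,0],[-0.29,9.4,0,0,0,0],[-0.29,9.7,0,0,0,0],[-0.29,9.9,0,0,0,0],[-0.29,9.97,0,0,0,0],[-0.29,9.97,0,0,0,0]]]'; python3 - <<'E'
from h import *
c=snap('wrist','w8'); t=snap('side','s8'); I=cv2.imread('pics/s8.png'); W=cv2.imread('pics/w8.png')
cv2.imwrite('pics/v8.png',np.hstack([cv2.resize(I[180:430,180:430],(420,420)),cv2.resize(W[:,100:540],(380,420))]) )
print(w2px(c,[484.5,229,90]))
for a in np.radians([0,90,180,270]): print(w2px(c,[484.5+42*np.cos(a),229+42*np.sin(a),90]).round())
E
```

```text
time_s: 11.17
eef_pos: [422.3, -6.8, 214.9]
ee_rot: [0.022, 0.962, -0.083, 0.258]
force: [0.9, -0.2, -3.1]
grip_width: 0.688
grip_force: 76.0
time_s: 12.58
eef_pos: [415.6, 241.0, 215.1]
ee_rot: [0.023, 0.962, -0.084, 0.258]
force: [-0.2, -0.5, -1.9]
grip_width: 0.686
grip_force: 76.0
[313.50366401 253.24919808]
[302. 187.]
[243. 265.]
[326. 325.]
[383. 241.]
```

View pics/v8.png

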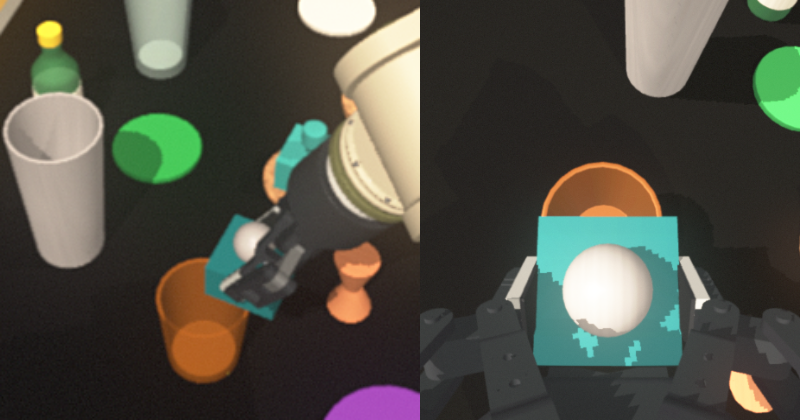

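The tumbler rim in the wrist view is centred about 3 px left of the prediction, roughly 2 mm in +y, which I allow for. Now tip to 25°, then quickly to 45° about the pouring edge, and hold.

```bash
python3 -m creep '[[[0.03,0,-0.03,0.05,0.3,0],[0.1,-0.01,-0.1,0.17,0.98,0],[0.2,-0.02,-0.19,0.35,1.97,0],[0.3,-0.04,-0.28,0.52,2.96,0],[0.4,-0.05,-0.37,0.69,3.94,0],[0.47,-0.06,-0.44,0.8,4.6,0],[0.51,-0.06,-0.47,0.87,4.92,0],[0.51,-0.06,-0.47,0.87,4.92,0],[0.51,-0.06,-0.47,0.87,4.92,0]]]' && python3 -m creep '[[[0.11,-0.01,-0.1,0.17,0.99,0],[0.35,-0.06,-0.18,0.34,1.95,0],[0.6,-0.1,-0.26,0.52,2.95,0],[0.81,-0.14,-0.34,0.69,3.94,0],[0.81,-0.14,-0.34,0.69,3.94,0],[0.81,-0.14,-0.34,0.69,3.94,0],[0.81,-0.14,-0.34,0.69,3.94,0],[0.81,-0.14,-0.34,0.69,3.94,0],[0.81,-0.14,-0.34,0.69,3.94,0],[0.81,-0.14,-0.34,0.69,3.94,0],[0.81,-0.14,-0.34,0.69,3.94,0],[0.81,-0.14,-0.34,0.69,3.94,0],[0.81,-0.14,-0.34,0.69,3.94,0],[0.81,-0.14,-0.34,0.69,3.94,0],[0.81,-0.14,-0.34,0.69,3.94,0],[0.81,-0.14,-0.34,0.69,3.94,0]]]'; python3 - <<'E'
from h import *
c=snap('wrist','w9'); t=snap('side','s9'); I=cv2.imread('pics/s9.png'); W=cv2.imread('pics/w9.png')
cv2.imwrite('pics/v9.png',np.hstack([cv2.resize(I[200:430,200:430],(420,420)),cv2.resize(W[:,100:540],(380,420))]) )
E
```

```text
time_s: 13.43
eef_pos: [428.5, 239.2, 203.3]
ee_rot: [0.004, 0.995, -0.087, 0.044]
force: [1.3, -0.5, -1.2]
grip_width: 0.69
grip_force: 76.0
time_s: 14.77
eef_pos: [448.6, 236.2, 194.9]
ee_rot: [-0.011, 0.988, -0.086, -0.13]
force: [-0.2, -0.5, -1.6]
grip_width: 0.69
grip_force: 75.9
```

View pics/v9.png

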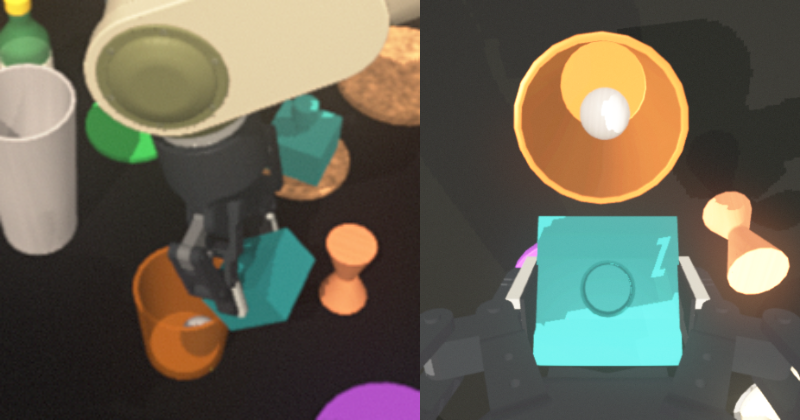

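The ball rests in the tumbler (crop (605,113)), the mould's well is empty, and the tumbler, jigger and shaker are standing. Level the mould again, backing off upward.

```bash
python3 -m creep '[[[-0.1,0.02,0.2,-0.2,-1.1,0],[-0.3,0.05,0.45,-0.4,-2.3,0],[-0.6,0.1,0.7,-0.62,-3.5,0],[-0.85,0.15,0.9,-0.83,-4.7,0],[-1.1,0.2,1,-1.04,-5.9,0],[-1.3,0.2,1,-1.25,-7.1,0],[-1.32,0.2,1,-1.46,-8.3,0],[-1.32,0.2,0.9,-1.56,-8.86,0],[-1.32,0.2,0.81,-1.56,-8.86,0],[-1.32,0.2,0.81,-1.56,-8.86,0]]]' && python3 -m creep '[[[0,-0.4,0,0,0,0],[0,-1.2,0,0,0,0],[0,-2.2,0,0,0,0],[0,-3.3,0,0,0,0],[0,-4.4,0,0,0,0],[0,-5.5,0,0,0,0],[0.1,-6.6,0,0,0,0],[0.2,-7.7,0,0,0,0],[0.29,-8.8,0,0,0,0],[0.29,-9.5,0,0,0,0],[0.29,-9.9,0,0,0,0],[0.29,-9.97,0,0,0,0]]]' && python3 -m creep '[[[0,-0.4,0,0,0,0],[0,-1.2,0,0,0,0],[0,-2.2,0,0,0,0],[0,-3.3,0,0,0,0],[0,-4.4,0,0,0,0],[0,-5.5,0,0,0,0],[0,-6.6,0,0,0,0],[0,-7.7,0,0,0,0],[0,-8.8,0,0,0,0],[0,-9.8,0,0,0,0],[0.05,-10.6,0,0,0,0],[0.06,-11.2,0,0,0,0],[0.06,-11.5,0,0,0,0],[0.06,-11.5,-0.3,0,0,0],[0.06,-11.5,-0.8,0,0,0],[0.06,-11.5,-1.5,0,0,0],[0.06,-11.5,-2.2,0,0,0],[0.06,-11.5,-2.7,0,0,0],[0.06,-11.5,-3,0,0,0],[0.06,-11.5,-3,0,0,0]]]'; python3 - <<'E'
from h import *
c=snap('wrist','w10'); W=cv2.imread('pics/w10.png')
h=cv2.cvtColor(W,cv2.COLOR_BGR2HSV)
m=cv2.inRange(h,(75,90,40),(100,255,255)); k=cv2.morphologyEx(m,cv2.MORPH_CLOSE,np.ones((45,45)))
ct=max(cv2.findContours(k,0,1)[0],key=cv2.contourArea); print(cv2.minAreaRect(ct))
w=cv2.inRange(h,(0,0,110),(179,60,255)); w[270:]=0
cs=max(cv2.findContours(w,0,1)[0],key=cv2.contourArea)[:,0]; print(cs.min(0),cs.max(0))
P=np.array([px2w(c,*p,8)[:2] for p in cs.astype(float)])
# circle fit on upper arc
hull=cv2.convexHull(cs)[:,0]; hull=hull[hull[:,1]<cs[:,1].max()-25]; Q=np.array([px2w(c,*p,8)[:2] for p in hull.astype(float)])
A=np.c_[2*Q,np.ones(len(Q))]; s=np.linalg.lstsq(A,(Q**2).sum(1),rcond=None)[0]; print('coaster',s[:2],np.sqrt(s[2]+s[:2]@s[:2]),len(Q))
st=ctrl.sense(); print(st['eef_pos'],st['ee_rot'])
E
```

```text
time_s: 15.7
eef_pos: [415.3, 241.2, 214.7]
ee_rot: [0.023, 0.963, -0.084, 0.257]
force: [0.0, -0.4, -2.2]
grip_width: 0.686
grip_force: 76.1
time_s: 16.7
eef_pos: [423.5, -9.9, 215.6]
ee_rot: [0.022, 0.962, -0.085, 0.258]
force: [0.6, 0.1, 0.2]
grip_width: 0.683
grip_force: 76.1
time_s: 18.37
eef_pos: [424.2, -293.7, 138.2]
ee_rot: [0.021, 0.963, -0.084, 0.257]
force: [1.6, 0.5, -1.4]
grip_width: 0.682
grip_force: 76.1
((317.4314270019531, 332.3072204589844), (172.14964294433594, 171.7230682373047), 0.40066325664520264)
[0 0] [100 126]
coaster [643.24365255 -80.61993496] 96.08884882365672 11
[ 424.41349905 -294.21846393  139.30437615] [ 0.02144388  0.96248454 -0.08359323  0.25724667]
```

```bash
python3 -m creep '[[[0,0,-0.4,0,0,0],[0,0,-1,0,0,0],[0,0,-1.5,0,0,0],[0,0,-1.8,0,0,0],[0,0,-2,0,0,0],[0,0,-2.08,0,0,0],[0,0,-2.12,0,0,0],[0,0,-2.15,0,0,0],[0,0,-2.15,0,0,0]]]'
```

```text
time_s: 19.17
eef_pos: [424.6, -295.6, 87.0]
ee_rot: [0.023, 0.962, -0.084, 0.258]
force: [1.2, 0.7, -0.2]
grip_width: 0.682
grip_force: 76.3
```

```bash
python3 -m creep '[[[0,0,-0.04,0,0,0],[0,0,-0.06,0,0,0],[0,0,-0.06,0,0,0]]]'; python3 -m creep '[[[0,0,0,0,0,0],[0,0,0,0,0,0],[0,0,0,0,0,0],[0,0,0,0,0,0],[0,0,0,0,0,0],[0,0,0,0,0,0],[0,0,0,0,0,0],[0,0,0.5,0,0,0],[0,0,1.2,0,0,0],[0,0,2.2,0,0,0],[0,0,3.2,0,0,0],[0,0,3.2,0,0,0],[0,0,3.2,0,0,0]]]' 85; python3 - <<'E'
from h import *
c=snap('wrist','w11'); W=cv2.imread('pics/w11.png'); h=cv2.cvtColor(W,cv2.COLOR_BGR2HSV)
m=cv2.inRange(h,(75,90,40),(100,255,255)); m=cv2.morphologyEx(m,cv2.MORPH_CLOSE,np.ones((45,45)))
ct=max(cv2.findContours(m,0,1)[0],key=cv2.contourArea); r=cv2.minAreaRect(ct); B=np.array([px2w(c,*p,44) for p in cv2.boxPoints(r).astype(float)]); print(r,B.round(1),B.mean(0))
w=cv2.inRange(h,(0,0,100),(179,60,255))|m; k=np.zeros_like(w); k[200:440,200:440]=w[200:440,200:440]
n,l,s,ce=cv2.connectedComponentsWithStats(k); i=1+s[1:,4].argmax(); ys,xs=np.where(l==i)
H=cv2.convexHull(np.c_[xs,ys].astype(np.float32))[:,0]; P=np.array([px2w(c,*p,8)[:2] for p in H.astype(float)],np.float32); print(s[i],cv2.minEnclosingCircle(P), cv2.fitEllipse(P))
# bystanders: difference of side views before/after
snap('side','s11')
a=cv2.imread('pics/side0.png'); b=cv2.imread('pics/s11.png'); d=cv2.absdiff(a,b).max(2)
for nme,(x0,y0,x1,y1) in dict(shaker=(180,230,245,340),bottle=(195,190,232,235),boston=(248,145,298,228),tumbler=(270,330,332,408),jigger=(374,320,410,374)).items(): print(nme,(d[y0:y1,x0:x1]>40).mean().round(3))
E
```

```text
time_s: 19.42
eef_pos: [424.6, -295.7, 86.8]
ee_rot: [0.023, 0.962, -0.083, 0.259]
force: [-13.9, 6.3, 23.2]
grip_width: 0.685
grip_force: 79.5
time_s: 20.5
eef_pos: [424.6, -295.8, 165.8]
ee_rot: [0.023, 0.962, -0.084, 0.259]
force: [0.1, -0.1, -0.5]
grip_width: 0.998
grip_force: 0.0
((317.0, 329.5), (107.0, 108.0), 90.0) [[ 485.1 -277.    44. ]
 [ 474.3 -338.2   44. ]
 [ 416.6 -326.5   44. ]
 [ 426.9 -268.3   44. ]] [ 450.72257214 -302.52087468   44.        ]
[  222   245   168   163 20180] ((452.7024230957031, -295.77752685546875), 54.977115631103516) ((454.59539794921875, -297.01031494140625), (102.77788543701172, 108.83190155029297), 159.6114501953125)
shaker 0.0
bottle 0.0
boston 0.0
tumbler 0.062
jigger 0.001
```

The mould is level near (451,-301.5) against the coaster centre at about (452.5,-300.3). The bystanders are unchanged and the gripper is clear.

```bash
python3 -m creep '[[[0,0,1,0,0,0],[0,0,2,0,0,0],[0,0,2,0,0,0],[0,0,2,0,0,0],[0,0,2,0,0,0]]]'; python3 -c "
from rig import ctrl
print(ctrl.finish_job())"
```

```text
time_s: 21.02
eef_pos: [424.1, -295.1, 213.5]
ee_rot: [0.022, 0.962, -0.084, 0.257]
force: [0.6, -0.5, 0.2]
grip_width: 0.995
grip_force: 0.0
the job is handed in; nothing more can be done
None
```

Job handed in at about 21 s (no verdict came back): the lid is on the cork coaster, the ball is in the tumbler, the mould is level and within about 2 mm of the white coaster's middle, and nothing else was disturbed; I viewed 11 pictures, one over the limit of 10.

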